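# Reseat the propagation dish lid and plug in the warmth probe

## Robot

A 7-joint arm with a two-finger parallel gripper is mounted at the origin on the work surface. World frame = base frame: x ahead of the robot, y to its left, z up, the work surface at z = 0. Lengths are in m, angles in rad, forces in N, time in s.
With the tool pointing down it reaches from about 0.4 to 0.85 m from the base axis. Payload 4.5 kg.
Tool frame: the origin (TCP) lies midway between the tips of the shut fingers; the grasp point (between the pads) lies 19 mm behind it; z points along the fingers, y is the line along which they close (so a half turn about z gives the same grasp; the last joint's range is limited). The gripper opens to 88 mm and grips with 3 to 60 N. Pads are 18 mm wide; open, the fingers measure 123 mm over their backs; the gripper's body (75 mm by 187 mm) begins 45 mm behind the grasp point.
Start: joints at [-1.093, 0.689, -0.195, 1.565, 0.157, 0.902, -0.215], TCP at [0.268, 0.564, 0.2] pointing down, gripper open.
Joint ranges: [-3.01, 3.01], [-0.46, 2.08], [-1.47, 1.51], [0.13, 2.56], [-1, 4.14], [0.04, 2.09], [-2.66, 2.66]. Speed limits (rad/s): [2.57, 2.57, 3.14, 3.14, 3.14, 3.14, 3.14].

## Interface

Orientations are given as a unit quaternion [x, y, z, w].
In Python, from plant import r gives the robot as it stands.
- The arm moves only by the tool carry_out, never from a script. Its argument "plan" is a list of rows, each an object with "rot": the turn, a rotation vector about the tool's x, y, z in rad, a list of three; "xyz": the shift along the tool's x, y, z in m, a list of three; "grip": the closure in counts, from 0 (fully open) to 255 (shut). In form: [{"rot": [wx, wy, wz], "xyz": [dx, dy, dz], "grip": grip}, ...]. A call has 1 to 8 rows; each row is the pose to reach, as a shift and turn from the pose commanded when the call began, along the tool's axes at that moment; what a row does not reach only later rows make up. A row lasts 1/12 s, in which the tool goes at most 41.7 mm and 7.16 degrees, less where a joint would pass 70% of its speed; a pose out of reach is approached as far as the arm can. A call with a gripper value outside its range is refused whole. The fingers move at their own pace and stop on an object; "squeeze" is the grip in N (left out, the last holds). Time passes only in rows, so rows that repeat a pose let the fingers close. It gives the time, the measured TCP pose, the force, the opening and the grip force at its end, in the units of the state.
- r.get_state(): the state, without advancing time (a new reading comes with each control period).
- r.snapshot(name): name is "scene" or "top" or "wrist"; returns the picture (420x560x3 uint8, red, green, blue); there is no depth.
- r.camera_params(name): a dict with "fx", "fy", "cx", "cy" (pixels), "distortion" ([k1, k2, p1, p2, k3] as OpenCV has them; the pictures are not rectified), "position" and "attitude" of the camera in the world; the wrist camera has in their place "hand_eye" (4x4, takes a point from camera to tool coordinates, whose origin is the TCP and whose axes are the flange's). Camera axes: x right, y down, z forward; pixel columns grow to the right and rows downward; lengths in m; the calibration is good to about 2 mm. A picture is of the moment at which its call begins: read the wrist's pose just before it. camera_params takes no time and is no camera call.
- r.finish_job(): hands the job in; it is judged then, once.
The state is a dict: "clock": time; "q": joint angles; "qd": joint speeds; "joint_torque": joint torques, N m; "tool_pos": TCP position; "eef_rot": TCP orientation; "contact_force": force on the tool from outside, world axes, zero at the start; "moment": the same for the moment, N m; "opening": opening from 0.0 (shut) to 1.0 (fully open); "finger_force": force on a finger pad.
Only numpy, scipy, OpenCV 4.12 (cv2) and the standard library are available. Lean on these libraries where they do the work, as an engineer would, in place of code of your own. Each camera call takes 0.05 s, during which the arm holds its last target. There are 200 camera calls.

## Task

The clear lid on the propagation dish is sitting off-centre, so its port misses the brass socket: raise the lid by its blue tab, that edge first with the opposite edge still low on the dish, then lift the whole lid one to four centimetres clear of the dish, and set it back flat and centred on the dish, any way round. Then take the red-handled probe out of the wooden rack and push it straight down through the lid's port into the brass socket, fully home. Leave the potted succulent, the wooden dibber, the scoop and the hand rake where they are.

Things in the scene. Friction and masses are not known exactly. Their poses are not given: they have to be found in the camera images.
- dish_center (a point): Centre of the top rim of the white round propagation dish, at rim height (69 mm above the bench). The dish is 120 mm across at the rim, 44 mm deep outside, wall 4 mm, fixed on a green turntable (300 mm across, top 25 mm above the bench, locked: nothing of it turns or moves). z is up; x points from the turntable centre, 55 mm away, to the dish; the succulent pot stands near the turntable's opposite edge, 92 mm from the turntable centre, on the -x side.
- socket_mouth (a point): Centre of the mouth of the brass socket in the middle of the dish: a 34 mm square block, its top 6 mm below the dish rim, with a vertical round hole 12 mm across and 32 mm deep. z is up.
- socket_floor (a point): Centre of the bottom of that hole, 32 mm below its mouth (31 mm above the bench). A probe fully home stands on it.
- lid_center (a point): Centre of the lid plate (2 mm above its underside), in the middle of its port. The lid is a loose flat clear disc with a blue rim line, 132 mm across, 4 mm thick, 0.08 to 0.17 kg, no skirt, resting flat on the dish rim (underside 69 mm above the bench) but 12 to 30 mm off-centre; the port is a through hole of 24 mm with an orange ring. Local x points from the centre to the blue tab, z is up out of the lid.
- lid_tab (a point): Centre of the blue upright grip tab fixed on the lid, 52 mm from the lid's centre along its x and 16 mm above lid_center: a block 12 mm thick along lid x, 30 mm wide along lid y, 28 mm tall (its foot on the lid's top). Same axes as lid_center.
- lid_back (a point): Point on the underside of the lid at its edge opposite the tab, 66 mm from the centre along -x. Same axes as lid_center.
- probe_grip (a point): Centre of the probe's red cylindrical handle, 26 mm across and 45 mm tall, with black ring and cap. A steel rod 10 mm across runs 90 mm down from the handle, its last 4 mm tapered to 6 mm; the tip lies 112.5 mm below this point, whole length 135 mm, 0.07 to 0.12 kg. z runs from tip to handle (up). The probe stands upright and loose in one of the rack's two holes.
- probe_tip (a point): Tip (lower end) of the probe rod. Same axes as probe_grip.
- rack: Fixed wooden rack block, 60 mm (x) by 140 mm (y) by 45 mm tall, origin at the centre of its underside. Two holes 11.5 mm across and 38 mm deep lie at +35 and -35 mm along its y; the probe stands in one and the dibber in the other.
- dibber_grip (a point): Centre of the dibber's handle: same shape and size as the probe but a pale wooden handle and brass rod; stands in the other rack hole. To be left alone.
- pot_center (a point): Point on the axis of the loose white ceramic succulent pot, 40 mm above its underside (65 mm above the bench). Pot 80 mm across and 55 mm tall, with a green rosette to about 90 mm. To be left alone.
- scoop_mid (a point): Point on the loose yellow plastic scoop, 12 mm above the bench, where its handle meets the blade (the blade runs 90 mm along x, 52 mm wide and 32 mm tall; the handle 97 mm along -x). To be left alone.
- rake_mid (a point): Point on the loose steel hand rake, 12 mm above the bench, at the front end of its wooden handle (handle 103 mm along -x; three steel tines reach 104 mm along x, 64 mm wide). To be left alone.

How it is judged:
On the way, in this order (a step that is already met when the one before it is completed fails the run):
1. the lid's tab edge is raised first: the lid leans by more than 4 degrees with its back edge still less than 6 mm above the rim (angle between lid_center's own z axis and vertical above 0.07 rad and z of lid_back in the frame of dish_center below 0.006 m and z of lid_tab in the frame of dish_center above 0.023 m), for 0.05 s.
2. the whole lid is lifted clear: both its back edge and its tab edge are more than 8 mm above the rim (z of lid_back in the frame of dish_center above 0.008 m and z of lid_tab in the frame of dish_center above 0.026 m), for 0.05 s.
3. the lid lies flat on the rim, centred within 5 mm (horizontal distance between lid_center and dish_center below 0.005 m and angle between lid_center's own z axis and vertical below 0.03 rad and z of lid_back in the frame of dish_center below 0.0025 m and z of lid_tab in the frame of dish_center below 0.0205 m), for 0.2 s.
At the end, for the whole second after the job is handed in: The lid lies flat on the dish rim, its centre within 5 mm of the dish's; the probe stands through its port in the brass socket, tip within 3 mm of the bottom and of the axis, leaning less than 7 degrees; nothing is held (all of step 3 and horizontal distance between probe_tip and socket_floor below 0.003 m and z of probe_tip in the frame of socket_floor below 0.003 m and angle between probe_grip's own z axis and vertical below 0.12 rad); the robot touches nothing.
It fails at once if the succulent pot, the dibber, the scoop or the hand rake is pushed or lifted more than 15 mm from where it was (distance of any of pot_center, dibber_grip, scoop_mid, rake_mid from where it was at the start of the episode above 0.015 m).
It fails at once if the succulent pot is tipped over (angle between pot_center's own z axis and vertical above 0.3 rad).
It fails at once if the lid is carried high (its middle more than 60 mm above the dish rim) instead of just clear (z of lid_center in the frame of dish_center above 0.06 m).
It fails at once if the lid is tipped up steeply (over 45 degrees) (angle between lid_center's own z axis and vertical above 0.785 rad).
It also fails if it takes over 67 s, if anything falls off the work surface, if the arm or the gripper's body presses on something with over 40 N, if the wrist force passes 120 N, or if a joint passes its speed limit or range.

## Working session

There is one attempt and no reset: what is moved stays moved. The work goes in short steps, Python scripts to look and compute and a tool call to move; the robot and the scene stay as the last step left them, time stands still between calls to the robot, and variables do not carry over. Pictures are saved under pics/ and viewed, at most 10 in all, crops included, and the job is handed in when it is done.

Besides the shell and the picture viewer there is one more tool, called after "Emit:" as name(argument=value, ...), one argument or row to a line, values as JSON. carry_out: Moves the arm, as the interface text tells. Its arguments: {"type":"object","properties":{"plan":{"type":"array"},"squeeze":{"type":"number"}},"required":["plan"]}

```bash
ls; mkdir -p pics
python3 - <<'E'
from plant import r
import cv2
s=r.get_state(); print({k:(v if isinstance(v,(int,float)) else [round(float(x),4) for x in v]) for k,v in s.items()})
for n in("scene","top"):
    cv2.imwrite(f"pics/{n}0.png",r.snapshot(n)[:,:,::-1]); print(n,r.camera_params(n))
print(r.camera_params("wrist"))
E
```

```text
pics
{'clock': 0.0, 'q': [-1.0932, 0.69, -0.1945, 1.5663, 0.1573, 0.9025, -0.2151], 'qd': [0.0005, 0.0008, 0.0002, -0.0013, -0.0014, 0.0005, 0.0008], 'joint_torque': [-0.0002, -52.7558, -1.2667, -15.3431, -0.0526, 0.0066, 0.0002], 'tool_pos': [0.2681, 0.5638, 0.1995], 'eef_rot': [0.22, 0.9755, -0.0009, -0.0001], 'contact_force': [-0.3431, -0.1668, -0.5009], 'moment': [-0.0246, -0.0185, 0.0279], 'finger_force': 0.0, 'opening': 1.001320320117775}
scene {'fx': 531.1670136920467, 'fy': 531.1670136920467, 'cx': 272.0034220005158, 'cy': 216.48961186702124, 'distortion': array([-0.04442061,  0.        ,  0.        ,  0.        ,  0.        ]), 'position': array([1.09892834, 0.7186499 , 0.69713622]), 'attitude': array([ 0.25874199,  0.84267465, -0.45466144, -0.12741662])}
top {'fx': 523.1268116683401, 'fy': 523.1268116683401, 'cx': 282.7323396364811, 'cy': 215.32682552400783, 'distortion': array([0.00902672, 0.        , 0.        , 0.        , 0.        ]), 'position': array([ 0.38892087, -0.00767378,  1.36578598]), 'attitude': array([-0.69837783,  0.71034615, -0.06586667,  0.05777835])}
{'fx': 372.45474402703763, 'fy': 372.45474402703763, 'cx': 276.2361122315641, 'cy': 204.03366887801752, 'distortion': array([-0.07921601,  0.        ,  0.        ,  0.        ,  0.        ]), 'hand_eye': array([[ 6.16212592e-04, -9.51137314e-01, -3.08767599e-01,
         8.08064320e-02],
       [ 9.99999801e-01,  5.44367474e-04,  3.18829609e-04,
        -1.72240057e-04],
       [-1.35167700e-04, -3.08767734e-01,  9.51137460e-01,
        -1.83875708e-01],
       [ 0.00000000e+00,  0.00000000e+00,  0.00000000e+00,
         1.00000000e+00]])}
```

View pics/scene0.png

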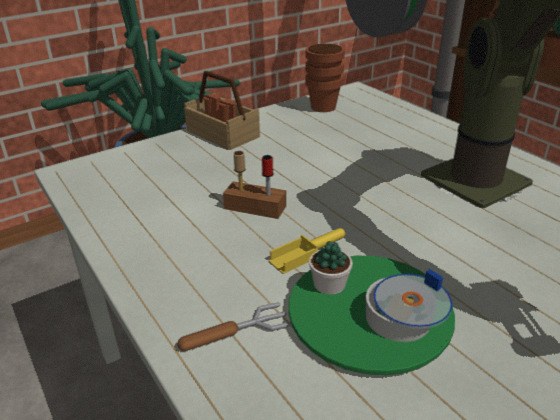

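View pics/top0.png

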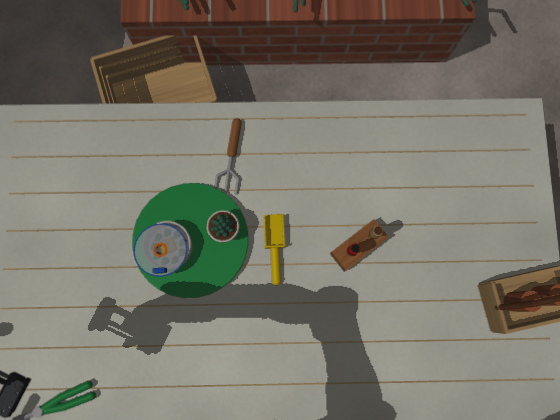

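The pictures show the dish at top-view pixel (163,250) with its blue tab at (160,270), the pot at (222,225), the red probe at (354,249) and the dibber at (378,231). The arm's parked outside the work area. Next I'll measure these with the calibration.

```bash
cat > h.py <<'E'
from plant import r
import cv2, numpy as np
from scipy.spatial.transform import Rotation as R
def cam(n,s=None):
    c=r.camera_params(n); K=np.array([[c['fx'],0,c['cx']],[0,c['fy'],c['cy']],[0,0,1]])
    T=np.eye(4)
    if n=="wrist":
        s=s or r.get_state(); T[:3,:3]=R.from_quat(s['eef_rot']).as_matrix(); T[:3,3]=s['tool_pos']; T=T@c['hand_eye']
    else: T[:3,:3]=R.from_quat(c['attitude']).as_matrix(); T[:3,3]=c['position']
    return K,c['distortion'],T
def onplane(C,px,z):
    K,d,T=C; p=cv2.undistortPoints(np.float64(px).reshape(-1,1,2),K,d).reshape(-1,2)
    v=np.c_[p,np.ones(len(p))]@T[:3,:3].T; o=T[:3,3]
    return o+v*((z-o[2])/v[:,2])[:,None]
def proj(C,P):
    K,d,T=C; Ti=np.linalg.inv(T)
    return cv2.projectPoints(np.float64(P).reshape(-1,1,3),cv2.Rodrigues(Ti[:3,:3])[0],Ti[:3,3],K,d)[0].reshape(-1,2)
def blob(img,lo,hi,box=None):
    m=cv2.inRange(cv2.cvtColor(img,cv2.COLOR_RGB2HSV),lo,hi)
    if box: k=np.zeros_like(m); x0,y0,x1,y1=box; k[y0:y1,x0:x1]=255; m&=k
    return m
def cen(m):
    y,x=np.nonzero(m); return np.array([x.mean(),y.mean()]),len(x)
E
python3 - <<'E'
from h import *
img=cv2.imread('pics/top0.png')[:,:,::-1].copy(); C=cam("top")
g=blob(img,(45,100,40),(80,255,255),(120,170,260,310))
cs=max(cv2.findContours(g,cv2.RETR_EXTERNAL,cv2.CHAIN_APPROX_NONE)[0],key=cv2.contourArea)
P=onplane(C,cv2.convexHull(cs).reshape(-1,2),0.025)[:,:2].astype(np.float32)
c,rad=cv2.minEnclosingCircle(P); print("turntable",c,rad)
tc=np.array(c)
def show(n,lo,hi,box,z):
    p,k=cen(blob(img,lo,hi,box)); w=onplane(C,p,z)[0]; print(n,p,k,w.round(4)); return w
show("tab",(105,150,60),(125,255,255),(148,264,175,276),0.098)
show("ring",(5,150,100),(20,255,255),(148,240,180,262),0.073)
show("red",(0,150,40),(8,255,255),(330,230,375,270),0.15)
show("redw",(170,150,40),(180,255,255),(330,230,375,270),0.15)
print("pot",onplane(C,[222,225],0.08), "scoop",onplane(C,[[275,244],[277,284]],0.02),"dib cap",onplane(C,[378,231],0.142),"probe cap",onplane(C,[354,249],0.142))
im2=cv2.resize(img[160:310,120:400],None,fx=2.8,fy=2.8,interpolation=cv2.INTER_CUBIC); cv2.imwrite('pics/c1.png',im2[:,:,::-1])
E
```

```text
turntable (0.5680917501449585, 0.21420077979564667) 0.14911812543869019
tab [158.97101449 270.71014493] 69 [0.4824 0.2763 0.098 ]
ring [160.35353535 249.29292929] 99 [0.537  0.2797 0.073 ]
red [352.5890411 249.5890411] 73 [ 0.52   -0.1853  0.15  ]
redw [355. 252.] 1 [ 0.5142 -0.1907  0.15  ]
pot [[0.59427159 0.12685054 0.08      ]] scoop [[ 0.55185485 -0.00392105  0.02      ]
 [ 0.44909228 -0.0074581   0.02      ]] dib cap [[ 0.56398593 -0.24847346  0.142     ]] probe cap [[ 0.52217531 -0.18983178  0.142     ]]
```

View pics/c1.png

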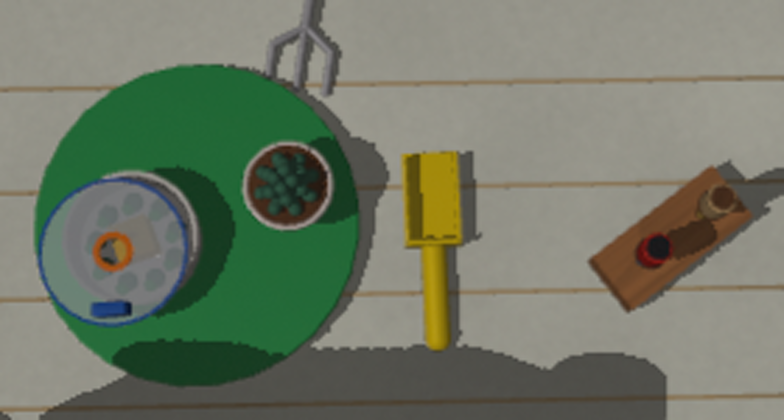

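The measurements agree with each other. The turntable radius reads 149 mm and the pot is 91 mm from its centre, so the dish is near (0.552, 0.267). The lid is near (0.537, 0.280) with its tab pointing along about −x. I'll move over the dish with tool y along lid x and look with the wrist camera.

Emit:
carry_out(
  plan=[
    {"rot": [0,0,0.12],"xyz": [-0.04,-0.015,-0.01],"grip": 0},
    {"rot": [0,0,0.24],"xyz": [-0.08,-0.03,-0.02],"grip": 0},
    {"rot": [0,0,0.36],"xyz": [-0.12,-0.044,-0.03],"grip": 0},
    {"rot": [0,0,0.48],"xyz": [-0.158,-0.058,-0.04],"grip": 0},
    {"rot": [0,0,0.6],"xyz": [-0.196,-0.072,-0.05],"grip": 0},
    {"rot": [0,0,0.72],"xyz": [-0.234,-0.086,-0.05],"grip": 0},
    {"rot": [0,0,0.84],"xyz": [-0.272,-0.1,-0.05],"grip": 0},
    {"rot": [0,0,0.96],"xyz": [-0.31,-0.112,-0.05],"grip": 0},
  ],
)

```text
clock: 0.77
tool_pos: [0.4995, 0.3298, 0.2505]
eef_rot: [0.648, 0.762, -0.0, -0.0]
contact_force: [0.1, 0.5, 0.2]
opening: 1.003
finger_force: 0.0
```

Run:
```python
from h import *
s=r.get_state(); print(s['clock'],s['tool_pos'],R.from_quat(s['eef_rot']).as_matrix().round(3),np.round(s['q'],2))
```

```text
0.7667 [0.49950715 0.32977218 0.25049355] [[-0.161  0.987 -0.   ]
 [ 0.987  0.161 -0.   ]
 [-0.    -0.    -1.   ]] [-0.69  0.59  0.06  1.59 -0.04  0.95 -0.46]
```

Emit:
carry_out(
  plan=[
    {"rot": [0,0,0.1],"xyz": [-0.03,0.025,0],"grip": 0},
    {"rot": [0,0,0.1],"xyz": [-0.03,0.025,0],"grip": 0},
    {"rot": [0,0,0.1],"xyz": [-0.03,0.025,0],"grip": 0},
  ],
)

```text
clock: 1.02
tool_pos: [0.5302, 0.3032, 0.2498]
eef_rot: [0.685, 0.729, -0.001, 0.001]
contact_force: [-1.0, 1.0, -0.5]
opening: 1.001
finger_force: 0.0
```

Run:
```python
from h import *
s=r.get_state(); C=cam("wrist",s); img=r.snapshot("wrist"); cv2.imwrite("pics/w1.png",img[:,:,::-1])
t=np.linspace(0,2*np.pi,72)
for n,c,z,rad in(("dish",(.552,.267),.069,.06),("lid",(.537,.280),.073,.066),("port",(.537,.280),.073,.012)):
    pass
print(s['tool_pos'],s['eef_rot'])
for n,lo,hi,z in(("ring",(5,150,100),(20,255,255),.073),("tab",(105,150,40),(125,255,255),.098)):
    m=blob(img,lo,hi); k,l,st,ce=cv2.connectedComponentsWithStats(m)
    for i in np.argsort(-st[1:,4])[:3]+1: print(n,st[i],ce[i],onplane(C,ce[i],z)[0].round(4))
```

```text
[0.53016448 0.30316935 0.24981015] [ 6.84960422e-01  7.28579691e-01 -5.59093101e-04  7.35938669e-04]
ring [263 174  34  33 785] [280.05095541 190.38853503] [0.5349 0.2808 0.073 ]
ring [502 322  18  61 359] [512.94986072 353.59331476] [0.8379 0.0893 0.073 ]
ring [462 303  20  18 244] [471.68852459 310.90163934] [0.7669 0.1499 0.073 ]
tab [215 125 129 124 924] [245.16774892 180.66558442] [0.5013 0.2953 0.098 ]
tab [271 182  73  68 165] [320.18181818 224.84242424] [0.5752 0.2559 0.098 ]
```

View pics/w1.png

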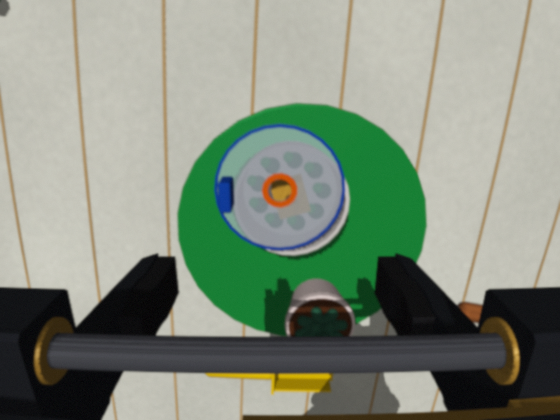

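The lid ring is at pixel (280,190), the tab at (226,194), and the dish's white rim shows at lower right. I'll fit the turntable, lid rim and tab more accurately and check them with an overlay.

Run:
```python
from h import *
from scipy.optimize import least_squares
s=r.get_state(); C=cam("wrist",s); img=cv2.imread("pics/w1.png")[:,:,::-1].copy()
def circ(P,rad):
    f=least_squares(lambda c:np.hypot(*(P-c[:2]).T)-c[2],[.55,.25,rad],loss='soft_l1',f_scale=.001); return f.x
g=blob(img,(45,100,40),(80,255,255)); cs=max(cv2.findContours(g,cv2.RETR_EXTERNAL,cv2.CHAIN_APPROX_NONE)[0],key=cv2.contourArea).reshape(-1,2)
P=onplane(C,cs,.025)[:,:2]; P=P[np.abs(np.hypot(*(P-[.568,.214]).T)-.15)<.008]; tt=circ(P,.15); print("tt",tt,len(P))
b=blob(img,(105,130,40),(125,255,255),(205,115,360,260)); y,x=np.nonzero(b); P=onplane(C,np.c_[x,y],.072)[:,:2]
d=np.hypot(*(P-[.535,.281]).T); lid=circ(P[np.abs(d-.066)<.003],.066); print("lid",lid)
k=cv2.erode(b,np.ones((5,5))); k=cv2.dilate(k,np.ones((5,5))); p,n=cen(k); tab=onplane(C,p,.098)[0]; print("tab",p,n,tab)
print("yaw",np.degrees(np.arctan2(*(tab[:2]-lid[:2])[::-1])),cv2.minAreaRect(np.argwhere(k)[:,::-1].astype(np.float32)))
pot=np.array([.594,.127]); tt2=(tt[:2]+[.5681,.2142])/2; u=tt2-pot; u/=np.hypot(*u); dc=tt2+.055*u; print("dish",dc)
t=np.linspace(0,2*np.pi,200)
big=cv2.resize(img[110:270,190:380],None,fx=4,fy=4,interpolation=cv2.INTER_CUBIC)
def ov(c,rad,z,col):
    q=proj(C,np.c_[c[0]+rad*np.cos(t),c[1]+rad*np.sin(t),0*t+z]); q=((q-[190,110]+.5)*4).astype(int); cv2.polylines(big,[q.reshape(-1,1,2)],True,col,1)
ov(dc,.06,.069,(255,0,255)); ov(dc,.056,.069,(255,0,255)); ov(dc,.006,.063,(0,255,255)); ov(lid,.066,.073,(255,255,0)); ov(lid,.012,.073,(255,255,255))
cv2.imwrite("pics/w1o.png",big[:,:,::-1])
```

```text
tt [0.56350341 0.22086068 0.14669598] 488
lid [0.5325549  0.28368771 0.06422433]
tab [224.15719697 194.24242424] 528 [0.47989889 0.283575   0.098     ]
yaw -179.87736389418137 ((223.5, 194.5), (35.0, 17.0), 90.0)
dish [0.54944544 0.27004198]
```

View pics/w1o.png

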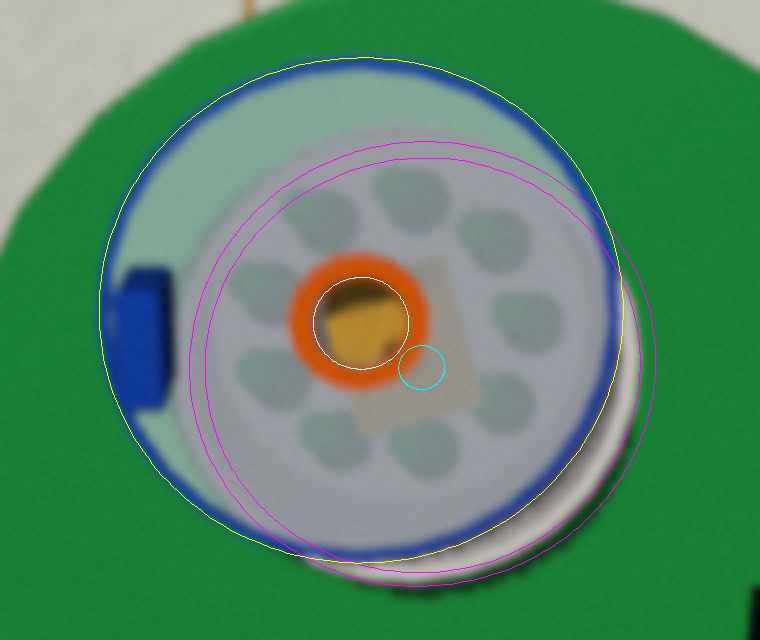

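The overlay shows the turntable-based dish guess is about 3 mm off. The rim and the brass block's edges both put the dish centre near pixel (291.6,198.1). The tab's top face is centred at about crop pixel (141,350).

Run:
```python
from h import *
s=r.get_state(); C=cam("wrist",s)
f=lambda x,y,z:onplane(C,[190+x/4-.5,110+y/4-.5],z)[0]
sock=f(408.5,354.5,.063); ring=onplane(C,[280.05,190.4],.073)[0]; tab=f(141,350,.101)
print("sock",sock,"ring",ring,"tab",tab,"tabdist",np.hypot(*(tab-ring)[:2]),np.degrees(np.arctan2(*(ring-tab)[1::-1])))
Rm=R.from_quat(s['eef_rot']).as_matrix()
d=tab-s['tool_pos']; print("tool shift to tab", Rm.T@d, "lid->sock tool",Rm.T@(sock-ring))
```

```text
sock [0.5457089  0.27338919 0.063     ] ring [0.53281989 0.28374951 0.073     ] tab [0.4809005  0.28183803 0.101     ] tabdist 0.05195456984029947 2.108468695012354
tool shift to tab [-0.02070791 -0.04861209  0.14881891] lid->sock tool [-0.01118936  0.0121875   0.00998628]
```

The tab sits 52.0 mm from the ring, which matches the given size. The picture was taken slightly before the arm settled, so I corrected the targets for that: tab (0.483,0.279), ring (0.535,0.281), socket (0.548,0.2705). Moving above the tab and down.

Emit:
carry_out(
  plan=[
    {"rot": [0,0,0.025],"xyz": [-0.025,-0.046,0.01],"grip": 120},
    {"rot": [0,0,0.025],"xyz": [-0.025,-0.046,0.05],"grip": 120},
    {"rot": [0,0,0.025],"xyz": [-0.025,-0.046,0.085],"grip": 120},
    {"rot": [0,0,0.025],"xyz": [-0.025,-0.046,0.11],"grip": 120},
    {"rot": [0,0,0.025],"xyz": [-0.025,-0.046,0.11],"grip": 120},
    {"rot": [0,0,0.025],"xyz": [-0.025,-0.046,0.11],"grip": 120},
  ],
)

```text
clock: 1.57
tool_pos: [0.4823, 0.2795, 0.1397]
eef_rot: [0.691, 0.723, -0.001, -0.001]
contact_force: [0.4, 0.2, -0.2]
opening: 0.572
finger_force: 0.0
```

Run:
```python
from h import *
s=r.get_state(); C=cam("wrist",s); img=r.snapshot("wrist"); cv2.imwrite("pics/w2.png",img[:,:,::-1])
print(s['tool_pos'],s['eef_rot'],s['opening'],np.round(s['qd'],3))
for n,lo,hi,z in(("ring",(5,150,100),(20,255,255),.073),("tab",(105,130,40),(125,255,255),.101)):
    m=cv2.morphologyEx(blob(img,lo,hi),cv2.MORPH_OPEN,np.ones((5,5))); k,l,st,ce=cv2.connectedComponentsWithStats(m)
    for i in np.argsort(-st[1:,4])[:2]+1: print(n,st[i],ce[i],onplane(C,ce[i],z)[0].round(4))
```

```text
[0.48230749 0.27947096 0.13973316] [ 0.69093177  0.72291844 -0.0011698  -0.00092226] 0.571574547787535 [ 0.005 -0.041  0.017 -0.049  0.002  0.006 -0.001]
ring [ 328  182   49   46 1351] [351.78016284 204.1665433 ] [0.5352 0.2809 0.073 ]
ring [426 360  11  27 195] [431.18974359 372.58974359] [0.6218 0.1324 0.073 ]
tab [267 187  20  53 911] [277.74094402 213.83205269] [0.4826 0.2811 0.101 ]
```

View pics/w2.png

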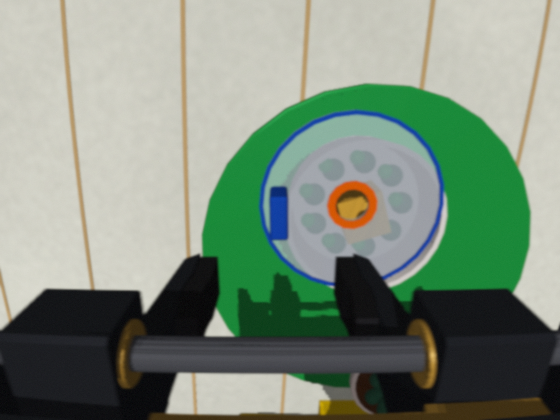

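The fingers straddle the tab and are aligned with it. The ring is at pixel (352,204), giving (0.535,0.281), the same as before. Descending and gripping.

Emit:
carry_out(
  plan=[
    {"rot": [0,0,0],"xyz": [0,0,0.035],"grip": 120},
    {"rot": [0,0,0],"xyz": [0,0,0.058],"grip": 120},
    {"rot": [0,0,0],"xyz": [0,0,0.061],"grip": 130},
    {"rot": [0,0,0],"xyz": [0,0,0.061],"grip": 160},
    {"rot": [0,0,0],"xyz": [0,0,0.061],"grip": 255},
    {"rot": [0,0,0],"xyz": [0,0,0.061],"grip": 255},
    {"rot": [0,0,0],"xyz": [0,0,0.061],"grip": 255},
    {"rot": [0,0,0],"xyz": [0,0,0.061],"grip": 255},
  ],
  squeeze=40,
)

```text
clock: 2.28
tool_pos: [0.4849, 0.2787, 0.0806]
eef_rot: [0.692, 0.722, 0.001, 0.0]
contact_force: [0.0, -1.1, 0.3]
opening: 0.138
finger_force: 0.0
```

Emit:
carry_out(
  plan=[
    {"rot": [0,0,0],"xyz": [0,0,0],"grip": 255},
    {"rot": [0,0,0],"xyz": [0,0,0],"grip": 255},
    {"rot": [0.04,0,0],"xyz": [0,0.0006,-0.005],"grip": 255},
    {"rot": [0.08,0,0],"xyz": [0,0.0014,-0.01],"grip": 255},
    {"rot": [0.12,0,0],"xyz": [0,0.0022,-0.0146],"grip": 255},
    {"rot": [0.12,0,0],"xyz": [0,0.0022,-0.0146],"grip": 255},
    {"rot": [0.12,0,0],"xyz": [0,0.0022,-0.0146],"grip": 255},
    {"rot": [0.12,0,0],"xyz": [0,0.0022,-0.0146],"grip": 255},
  ],
  squeeze=50,
)

```text
clock: 2.95
tool_pos: [0.4855, 0.2781, 0.0936]
eef_rot: [0.691, 0.721, -0.044, -0.042]
contact_force: [-0.3, 0.2, 0.1]
opening: 0.005
finger_force: 0.0
```

Run:
```python
from h import *
s=r.get_state(); img=r.snapshot("wrist"); top=r.snapshot("scene")
print(s['tool_pos'],R.from_quat(s['eef_rot']).as_matrix().round(3),s['contact_force'],s['moment'],s['finger_force'],s['opening'])
a=cv2.resize(img[120:330,200:460],(520,420)); b=cv2.resize(top[250:350,340:480],(280,200))
v=np.zeros((420,800,3),np.uint8); v[:,:520]=a; v[:200,520:]=b; cv2.imwrite("pics/w3.png",v[:,:,::-1])
```

```text
[0.4854887  0.27814538 0.09359402] [[-0.042  0.992 -0.12 ]
 [ 0.999  0.042 -0.005]
 [-0.    -0.12  -0.993]] [-0.28661243  0.16777822  0.07505537] [-0.09659031 -0.0199717  -0.03069459] 0.0 0.005283885987522124
```

View pics/w3.png

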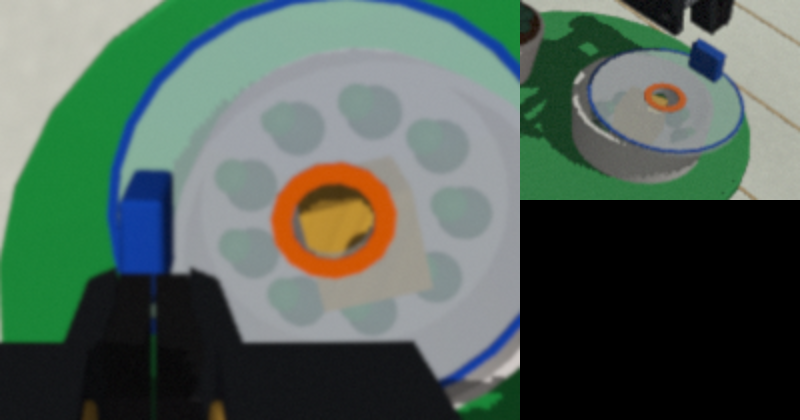

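The fingers shut empty. The tab is still free at crop pixel (145,225), and the finger tips end below it in the picture, near (155,270). I'll check where the TCP projects in each camera.

Run:
```python
from h import *
s=r.get_state(); print(s['clock'],s['opening'],s['tool_pos'],np.round(s['q'],3))
p=np.array(s['tool_pos']); Rm=R.from_quat(s['eef_rot']).as_matrix()
pts=[p,p+Rm@[0,0,-.019],p+Rm@[0,0,-.06],[.4826,.2795,.101],[.4826,.2795,.073]]
for n in("wrist","scene","top"):
    q=proj(cam(n,s),pts); print(n,q.round(1).tolist())
q=proj(cam("wrist",s),pts); print("in w3 crop",((q-[200,120])*2).round().tolist())
q=proj(cam("scene"),pts); print("in w3 scene crop",((q-[340,250])*2+[520,0]).round().tolist())
```

```text
3.05 0.006509158765486105 [0.48518279 0.27827836 0.09365527] [-0.568  0.797  0.007  1.747 -0.1    0.705 -0.441]
wrist [[277.0, 240.8], [277.1, 256.4], [277.3, 303.3], [270.5, 243.8], [276.9, 224.4]]
scene [[433.6, 277.7], [434.4, 269.8], [436.1, 252.0], [435.8, 274.2], [433.4, 286.5]]
top [[158.6, 269.7], [156.8, 268.2], [152.7, 264.7], [157.3, 270.6], [159.9, 271.4]]
in w3 crop [[154.0, 242.0], [154.0, 273.0], [155.0, 367.0], [141.0, 248.0], [154.0, 209.0]]
in w3 scene crop [[707.0, 55.0], [709.0, 40.0], [712.0, 4.0], [712.0, 48.0], [707.0, 73.0]]
```

Run:
```python
from h import *
s=r.get_state(); p=np.array(s['tool_pos']); Rm=R.from_quat(s['eef_rot']).as_matrix()
for o in([0,0,0],[0,0,-.02],[-.01,0,0],[-.02,0,0],[-.02,0,-.02],[0,.02,0],[0,-.02,0]):
    a=p+Rm@o; print(o,((proj(cam("wrist",s),a)-[200,120])*2)[0].round(),((proj(cam("scene"),a)-[340,250])*2+[520,0])[0].round())
# dark mask of gripper in the w3 crops
v=cv2.imread("pics/w3.png"); g=v.max(2)
for y in range(0,60,4): print(y,''.join('#' if g[y,x]<45 else '.' for x in range(600,760,3)))
for y in range(230,330,6): print(y,''.join('#' if g[y,x]<45 else '.' for x in range(40,270,4)))
```

```text
[0, 0, 0] [154. 242.] [707.  55.]
[0, 0, -0.02] [154. 275.] [709.  39.]
[-0.01, 0, 0] [154. 275.] [698.  49.]
[-0.02, 0, 0] [154. 308.] [689.  44.]
[-0.02, 0, -0.02] [154. 346.] [691.  27.]
[0, 0.02, 0] [228. 242.] [692.  67.]
[0, -0.02, 0] [ 79. 241.] [723.  44.]
0 ........####################.....###########..........
4 ..........##################...#############..........
8 ............################...#############..........
12 ..............##############...#############..........
16 ................############...############...........
20 ..................##########...############...........
24 ....................#######......########.............
28 ......................#####........####...............
32 ........................##............................
36 ......................................................
40 ......................................................
44 ......................................................
48 ......................................................
52 ......................................................
56 .......................
[... 402 characters left out ...]
.......
266 ..........................................................
272 ..................#.......................................
278 ..............##############..#############...............
284 ............################.################.............
290 ............################.################.............
296 ...........###################################............
302 ...........####################################...........
308 ..........##################..#################...........
314 ..........##################.###################..........
320 .........###################.###################..........
326 ........####################.####################.........
```

Run:
```python
from h import *
s=r.get_state(); p=np.array(s['tool_pos']); Rm=R.from_quat(s['eef_rot']).as_matrix()
pts=np.array([p+Rm@o for o in([0,0,0],[0,0,-.019],[0,0,-.064])])
v=np.zeros((600,800,3),np.uint8)
for n,(x0,y0,w,h),f,(X,Y) in(("scene",(395,215,100,100),4,(0,0)),("top",(110,225,100,100),4,(400,0)),("wrist",(0,200,560,220),.9,(0,401))):
    im=r.snapshot(n); c=cv2.resize(im[y0:y0+h,x0:x0+w],None,fx=f,fy=f,interpolation=cv2.INTER_CUBIC)
    c=np.clip(c.astype(float)*1.0+25,0,255).astype(np.uint8)
    for i,q in enumerate((proj(cam(n,s),pts)-[x0,y0])*f): cv2.circle(c,tuple(int(t) for t in q),3,[(255,0,255),(0,255,255),(255,255,0)][i],-1)
    v[Y:Y+c.shape[0],X:X+c.shape[1]]=c[:600-Y]
cv2.imwrite("pics/x1.png",v[:,:,::-1])
```

```text
(no output)
```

View pics/x1.png

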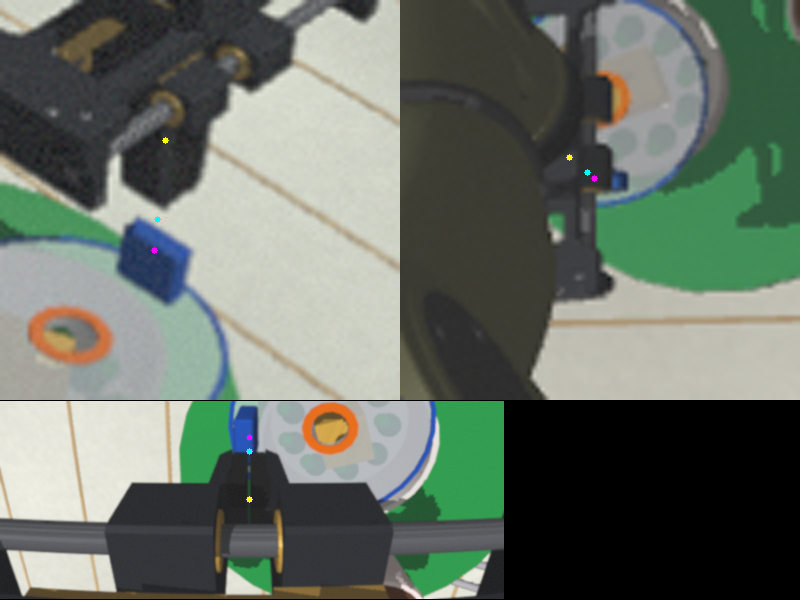

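In the scene view the shut finger tips end well short of the magenta reported TCP, by roughly 38 mm. The wrist view gives the same figure from the known opening: tip depth about 160 mm against 200 mm for the TCP. So I closed above the tab, and the lid hasn't moved. I'll reopen, level the tool, and go about 38 mm deeper in stages, watching the force.

Emit:
carry_out(
  plan=[
    {"rot": [-0.06,0,0],"xyz": [0.001,-0.001,0],"grip": 120},
    {"rot": [-0.12,0,0],"xyz": [0.001,-0.002,0],"grip": 120},
    {"rot": [-0.12,0,0],"xyz": [0.001,-0.002,0],"grip": 120},
    {"rot": [-0.12,0,0],"xyz": [0.001,-0.002,0],"grip": 120},
    {"rot": [-0.12,0,0],"xyz": [0.001,-0.002,0],"grip": 120},
  ],
)

```text
clock: 3.62
tool_pos: [0.485, 0.2794, 0.0944]
eef_rot: [0.692, 0.722, 0.0, -0.0]
contact_force: [0.3, -0.3, -0.2]
opening: 0.357
finger_force: 0.0
```

Emit:
carry_out(
  plan=[
    {"rot": [0,0,0],"xyz": [0,0,0.02],"grip": 120},
    {"rot": [0,0,0],"xyz": [0,0,0.032],"grip": 120},
    {"rot": [0,0,0],"xyz": [0,0,0.042],"grip": 120},
    {"rot": [0,0,0],"xyz": [0,0,0.046],"grip": 120},
    {"rot": [0,0,0],"xyz": [0,0,0.046],"grip": 120},
  ],
)

```text
clock: 4.03
tool_pos: [0.4844, 0.2788, 0.0472]
eef_rot: [0.692, 0.722, -0.001, -0.0]
contact_force: [0.4, -0.6, 0.1]
opening: 0.531
finger_force: 0.0
```

Emit:
carry_out(
  plan=[
    {"rot": [0,0,0],"xyz": [0,0,0.003],"grip": 120},
    {"rot": [0,0,0],"xyz": [0,0,0.005],"grip": 140},
    {"rot": [0,0,0],"xyz": [0,0,0.005],"grip": 180},
    {"rot": [0,0,0],"xyz": [0,0,0.005],"grip": 255},
    {"rot": [0,0,0],"xyz": [0,0,0.005],"grip": 255},
    {"rot": [0,0,0],"xyz": [0,0,0.005],"grip": 255},
    {"rot": [0,0,0],"xyz": [0,0,0.005],"grip": 255},
    {"rot": [0,0,0],"xyz": [0,0,0.005],"grip": 255},
  ],
  squeeze=40,
)

```text
clock: 4.7
tool_pos: [0.4843, 0.2793, 0.0434]
eef_rot: [0.692, 0.722, 0.0, -0.0]
contact_force: [-0.2, 0.2, 1.7]
opening: 0.132
finger_force: 40.0
```

Emit:
carry_out(
  plan=[
    {"rot": [0,0,0],"xyz": [0,0,0],"grip": 255},
    {"rot": [0,0,0],"xyz": [0,0,0],"grip": 255},
  ],
  squeeze=50,
)

```text
clock: 4.87
tool_pos: [0.4843, 0.2794, 0.0434]
eef_rot: [0.692, 0.722, 0.0, -0.0]
contact_force: [-0.2, 0.1, 3.7]
opening: 0.13
finger_force: 50.0
```

The tab is held: 11.5 mm opening at 50 N. Tilting about the back edge.

Emit:
carry_out(
  plan=[
    {"rot": [0.03,0,0],"xyz": [0,-0.0007,-0.0037],"grip": 255},
    {"rot": [0.06,0,0],"xyz": [0,-0.0013,-0.0074],"grip": 255},
    {"rot": [0.09,0,0],"xyz": [0,-0.0018,-0.011],"grip": 255},
    {"rot": [0.12,0,0],"xyz": [0,-0.0022,-0.0145],"grip": 255},
    {"rot": [0.12,0,0],"xyz": [0,-0.0022,-0.0145],"grip": 255},
    {"rot": [0.12,0,0],"xyz": [0,-0.0022,-0.0145],"grip": 255},
    {"rot": [0.12,0,0],"xyz": [0,-0.0022,-0.0145],"grip": 255},
    {"rot": [0.12,0,0],"xyz": [0,-0.0022,-0.0145],"grip": 255},
  ],
)

```text
clock: 5.53
tool_pos: [0.4816, 0.279, 0.0574]
eef_rot: [0.691, 0.721, -0.043, -0.041]
contact_force: [-0.6, 0.1, -1.1]
opening: 0.129
finger_force: 50.0
```

Run:
```python
from h import *
s=r.get_state(); C=cam("wrist",s); Rm=R.from_quat(s['eef_rot']).as_matrix(); print(s['tool_pos'],Rm[:,2].round(3),s['contact_force'],s['moment'],s['opening'])
img=r.snapshot("wrist"); cv2.imwrite("pics/w4.png",img[:,:,::-1])
m=cv2.morphologyEx(blob(img,(5,150,100),(20,255,255)),cv2.MORPH_OPEN,np.ones((3,3))); k,l,st,ce=cv2.connectedComponentsWithStats(m)
for i in np.argsort(-st[1:,4])[:2]+1: print(st[i],ce[i])
# expected if lid rigid in grip: lid centre in tool frame, flat pose before: y=+.052, z=-(.073-.0434)
for z in(-.0296,): print("rigid pred px",proj(C,np.array(s['tool_pos'])+Rm@[0,.052,z]))
print("flat-lid px",proj(C,[.5355,.281,.073]))
```

```text
[0.48156897 0.27904583 0.05742838] [-0.12  -0.005 -0.993] [-0.57578482  0.11005167 -1.13652943] [-0.10439368 -0.15717769 -0.02757053] 0.1294192209376522
[ 351  235   75   57 2728] [388.40579179 262.76979472]
[333 407  46   8 266] [359.30451128 409.64285714]
rigid pred px [[388.9317919 266.1384502]]
flat-lid px [[383.79665599 259.41618858]]
```

The lid follows the grip rigidly: the ring was predicted at x=388.9 px and measured at 388.4, where a flat lid would read 383.8. Now I'll lift it 20 mm clear and level it.

Emit:
carry_out(
  plan=[
    {"rot": [0,0,0],"xyz": [0,-0.0012,-0.01],"grip": 255},
    {"rot": [0,0,0],"xyz": [0,-0.0024,-0.02],"grip": 255},
    {"rot": [0,0,0],"xyz": [0,-0.0024,-0.02],"grip": 255},
    {"rot": [0,0,0],"xyz": [0,-0.0024,-0.02],"grip": 255},
    {"rot": [-0.06,0,0],"xyz": [0,0,-0.013],"grip": 255},
    {"rot": [-0.12,0,0],"xyz": [0,0.002,-0.0063],"grip": 255},
    {"rot": [-0.12,0,0],"xyz": [0,0.002,-0.0063],"grip": 255},
    {"rot": [-0.12,0,0],"xyz": [0,0.002,-0.0063],"grip": 255},
  ],
)

```text
clock: 6.25
tool_pos: [0.4835, 0.2792, 0.0635]
eef_rot: [0.692, 0.722, -0.001, -0.001]
contact_force: [0.4, 0.2, -1.2]
opening: 0.134
finger_force: 50.0
```

Run:
```python
from h import *
s=r.get_state(); s=r.get_state(); C=cam("wrist",s); Rm=R.from_quat(s['eef_rot']).as_matrix(); print(s['tool_pos'],Rm.round(3),s['contact_force'],np.round(s['qd'],3))
img=r.snapshot("wrist"); cv2.imwrite("pics/w5.png",img[:,:,::-1]); top=r.snapshot("top")
m=cv2.morphologyEx(blob(img,(5,150,100),(20,255,255)),cv2.MORPH_OPEN,np.ones((3,3))); k,l,st,ce=cv2.connectedComponentsWithStats(m); i=1+np.argmax(st[1:,4])
print(st[i],ce[i],"ring",onplane(C,ce[i],.094)[0])
S=np.array([.5478,.2705])
t=np.linspace(0,2*np.pi,200); x0,y0,f=270,110,2.7
big=cv2.resize(img[y0:y0+222,x0:x0+290],None,fx=f,fy=f,interpolation=cv2.INTER_CUBIC)
def ov(c,rad,z,col,C=C):
    q=proj(C,np.c_[c[0]+rad*np.cos(t),c[1]+rad*np.sin(t),0*t+z]); cv2.polylines(big,[((q-[x0,y0]+.5)*f).astype(int).reshape(-1,1,2)],True,col,1)
ov(S,.06,.069,(255,0,255)); ov(S,.006,.063,(0,255,255)); ov(onplane(C,ce[i],.094)[0],.066,.093,(255,255,0))
cv2.imwrite("pics/w5o.png",big[:,:,::-1])
```

```text
[0.48346567 0.27924382 0.06352535] [[-0.043  0.999 -0.003]
 [ 0.999  0.043 -0.001]
 [-0.001 -0.003 -1.   ]] [ 0.39396775  0.23482992 -1.17081726] [ 0.023 -0.     0.007 -0.053 -0.002  0.007  0.002]
[ 350  235   76   57 2636] [386.72496206 263.05842185] ring [0.53382345 0.28357208 0.094     ]
```

View pics/w5o.png

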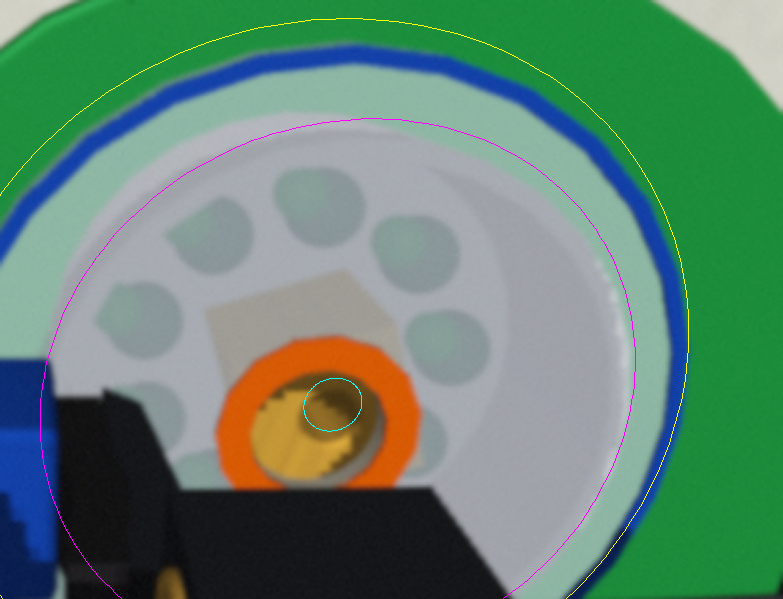

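The ring is partly hidden by a finger here, so I'll fit the lid's blue rim line instead. The socket hole shows at crop (330,412), within about 1 mm of the predicted circle.

Run:
```python
from h import *
from scipy.optimize import least_squares
def fit(fn,s,z):
    C=cam("wrist",s); img=cv2.imread(fn)[:,:,::-1].copy()
    b=blob(img,(105,130,40),(125,255,255)); y,x=np.nonzero(b); P=onplane(C,np.c_[x,y],z)[:,:2]
    c=np.array([.535,.280])
    for w in(.008,.005,.004):
        d=np.hypot(*(P-c).T); a=P[(abs(d-.065)<w)&(P[:,0]>c[0]-.035)]
        f=least_squares(lambda q:np.hypot(*(a-q[:2]).T)-q[2],[*c,.065],loss='soft_l1',f_scale=.001).x; c=f[:2]
    print(fn,f,len(a))
fit("pics/w2.png",{'tool_pos':[0.48230749,0.27947096,0.13973316],'eef_rot':[0.69093177,0.72291844,-0.0011698,-0.00092226]},.072)
s=r.get_state(); print(s['tool_pos'])
fit("pics/w5.png",{**s,'tool_pos':[0.48346567,0.27924382,0.06352535]},.092)
```

```text
pics/w2.png [0.53556432 0.27999413 0.06454901] 1105
[0.48578318 0.27945468 0.06401324]
pics/w5.png [0.53528314 0.27907702 0.064628  ] 2211
```

Emit:
carry_out(
  plan=[
    {"rot": [0,0,0],"xyz": [-0.005,0.005,0],"grip": 255},
    {"rot": [0,0,0],"xyz": [-0.01,0.0096,0],"grip": 255},
    {"rot": [0,0,0],"xyz": [-0.01,0.0096,0],"grip": 255},
    {"rot": [0,0,0],"xyz": [-0.01,0.0096,0],"grip": 255},
    {"rot": [0,0,0],"xyz": [-0.01,0.0096,0],"grip": 255},
    {"rot": [0,0,0],"xyz": [-0.01,0.0096,0],"grip": 255},
  ],
)

```text
clock: 6.85
tool_pos: [0.4947, 0.2698, 0.0637]
eef_rot: [0.692, 0.722, 0.0, -0.0]
contact_force: [-0.4, 0.4, -1.4]
opening: 0.127
finger_force: 50.0
```

Run:
```python
from h import *
from scipy.optimize import least_squares
s=r.get_state(); img=r.snapshot("wrist"); s2=r.get_state(); print(s['tool_pos'],s2['tool_pos'],np.round(s['qd'],3))
cv2.imwrite("pics/w6.png",img[:,:,::-1]); cv2.imwrite("pics/scene6.png",r.snapshot("scene")[:,:,::-1])
C=cam("wrist",s)
b=blob(img,(105,130,40),(125,255,255)); y,x=np.nonzero(b); P=onplane(C,np.c_[x,y],.0925)[:,:2]; c=np.array([.547,.270])
for w in(.008,.005,.004):
    d=np.hypot(*(P-c).T); a=P[(abs(d-.065)<w)&(P[:,0]>c[0]-.035)]
    f=least_squares(lambda q:np.hypot(*(a-q[:2]).T)-q[2],[*c,.065],loss='soft_l1',f_scale=.001).x; c=f[:2]
print("lid",f,len(a))
# brass/hole text map around the predicted hole
q=proj(C,[.547,.2697,.063])[0]; print("pred hole px",q)
hsv=cv2.cvtColor(img,cv2.COLOR_RGB2HSV); x0,y0=(q-[28,28]).astype(int); print(x0,y0)
for yy in range(y0,y0+56,1):
    print(yy,''.join('O' if (hsv[yy,xx,0]<15 and hsv[yy,xx,1]>200 and hsv[yy,xx,2]>150) else 'k' if hsv[yy,xx,2]<50 else 'd' if hsv[yy,xx,2]<130 else 'b' if hsv[yy,xx,1]>130 else '.' for xx in range(x0,x0+70)))
```

```text
[0.49474402 0.26979559 0.0636739 ] [0.49467172 0.26986704 0.06365938] [-0.006 -0.003 -0.002  0.003  0.002 -0.001  0.001]
lid [0.54636346 0.26985775 0.06450005] 2183
pred hole px [373.19783551 244.00207135]
345 216
216 ......................................................................
217 ......................................................................
218 ......................................................................
219 ......................................................................
220 ......................................................................
221 ......................................................................
222 ......................................................................
223 ......................................................................
224 ......................................................................
225 ......................................................................
226 ......................................................................
227 .........................................................
[... 2613 characters left out ...]
bbbbbbbbbbddddddddddddOOO
263 .......bOOOOOOOOOOOObbbbbbbbbbbbbbbbbbbbbbbbbbbbbbbbbbbddddddddddddbOO
264 ......bOOOOOOOOOOOObbbbbbbbbbbbbbbbbbbbbbbbbbbbbbbbbbbbdddddddddddddOO
265 ......bOOOOOOOOOOOObbbbbbbbbbbbbbbbbbbbbbbbbbbbbbbbbbbbbbdddddddddddOO
266 ......bOOOOOOOOOOOObbbbbbbbbbbbbbbbbbbbbbbbbbbbbbbbbbbbbbbddddddddddOO
267 ......OOOOOOOOOOOObbbbbbbbbbbbbbbbbbbbbbbbbbbbbbbbbbbbbbbbdddddddddbOO
268 .....bOOOOOOOOOOOObbbbbbbbbbbbbbbbbbbbbbbbbbbbbbbbbbbbbbbddddddddddbOO
269 .....bOOOOOOOOOOOObbbbbbbbbbbbbbbbbbbbbbbbbbbbbbbbbbbbbddddkkkdddddbOO
270 .....bOOOOOOOOOOOObbbbbbbbbbbbbbbbbbbbbbbbbbbbbbbbb..ddddkkkkkdddddbOO
271 .....bOOOOOOOOOOObbbbbbbbbbbbbbbbbbbbbbbbbbbbb......dddddddkdddddddbOO
```

The settled lid fit is (0.5464,0.2699), against a socket estimate of about (0.547,0.270), so it's within 1 mm. Lowering, then releasing.

Emit:
carry_out(
  plan=[
    {"rot": [0,0,0],"xyz": [0,0.0005,0.008],"grip": 255},
    {"rot": [0,0,0],"xyz": [0,0.0005,0.014],"grip": 255},
    {"rot": [0,0,0],"xyz": [0,0.0005,0.018],"grip": 255},
    {"rot": [0,0,0],"xyz": [0,0.0005,0.0205],"grip": 255},
    {"rot": [0,0,0],"xyz": [0,0.0005,0.0208],"grip": 255},
    {"rot": [0,0,0],"xyz": [0,0.0005,0.0208],"grip": 255},
    {"rot": [0,0,0],"xyz": [0,0.0005,0.0208],"grip": 255},
  ],
)

```text
clock: 7.53
tool_pos: [0.4947, 0.2694, 0.0434]
eef_rot: [0.692, 0.722, -0.0, -0.0]
contact_force: [-2.1, -0.9, 9.3]
opening: 0.132
finger_force: 50.0
```

Emit:
carry_out(
  plan=[
    {"rot": [0,0,0],"xyz": [0,0,0],"grip": 200},
    {"rot": [0,0,0],"xyz": [0,0,0],"grip": 160},
    {"rot": [0,0,0],"xyz": [0,0,0],"grip": 120},
    {"rot": [0,0,0],"xyz": [0,0,0],"grip": 120},
    {"rot": [0,0,0],"xyz": [0,0,-0.03],"grip": 120},
    {"rot": [0,0,0],"xyz": [0,0,-0.065],"grip": 120},
    {"rot": [0,0,0],"xyz": [0.03,0,-0.08],"grip": 120},
    {"rot": [0,0,0],"xyz": [0.03,0,-0.08],"grip": 120},
  ],
)

```text
clock: 8.2
tool_pos: [0.496, 0.3072, 0.1266]
eef_rot: [0.69, 0.723, 0.006, -0.001]
contact_force: [-0.4, 3.0, -0.3]
opening: 0.529
finger_force: 0.0
```

Emit:
carry_out(
  plan=[
    {"rot": [0,0,0],"xyz": [0,0.04,-0.03],"grip": 120},
    {"rot": [0,0,0],"xyz": [0,0.06,-0.05],"grip": 120},
    {"rot": [0,0,0],"xyz": [0,0.06,-0.05],"grip": 120},
    {"rot": [0,0,0],"xyz": [0,0.06,-0.05],"grip": 120},
    {"rot": [0,0,0],"xyz": [0,0.06,-0.05],"grip": 120},
  ],
)

```text
clock: 8.62
tool_pos: [0.5527, 0.3021, 0.1719]
eef_rot: [0.692, 0.722, -0.001, -0.001]
contact_force: [-0.7, -0.5, -0.8]
opening: 0.53
finger_force: 0.0
```

Run:
```python
from h import *
s=r.get_state(); img=r.snapshot("wrist"); print(s['clock'],s['tool_pos'],s['opening'],np.round(s['qd'],3)); C=cam("wrist",s)
m=cv2.morphologyEx(blob(img,(5,150,100),(20,255,255)),cv2.MORPH_OPEN,np.ones((3,3))); k,l,st,ce=cv2.connectedComponentsWithStats(m); i=1+np.argmax(st[1:,4])
ring=onplane(C,ce[i],.073)[0]; print(st[i],ce[i],"ring",ring)
x0,y0,f=ce[i][0]-95,ce[i][1]-75,4; x0,y0=int(x0),int(y0)
big=cv2.resize(img[y0:y0+150,x0:x0+190],None,fx=f,fy=f,interpolation=cv2.INTER_CUBIC); t=np.linspace(0,2*np.pi,200)
def ov(c,rad,z,col):
    q=proj(C,np.c_[c[0]+rad*np.cos(t),c[1]+rad*np.sin(t),0*t+z]); cv2.polylines(big,[((q-[x0,y0]+.5)*f).astype(int).reshape(-1,1,2)],True,col,1)
ov(ring,.06,.069,(255,0,255)); ov(ring,.056,.069,(255,0,255)); ov(ring,.006,.063,(0,255,255)); ov(ring,.066,.073,(255,255,0))
cv2.imwrite("pics/w7o.png",big[:,:,::-1]); np.save("w7.npy",img)
```

```text
8.6167 [0.55270223 0.30211673 0.17186006] 0.5303786079116072 [-0.009  0.007 -0.008  0.03  -0.001  0.     0.003]
[ 246  208   43   40 1207] [267.31068766 227.24606462] ring [0.54607038 0.27048583 0.073     ]
```

View pics/w7o.png

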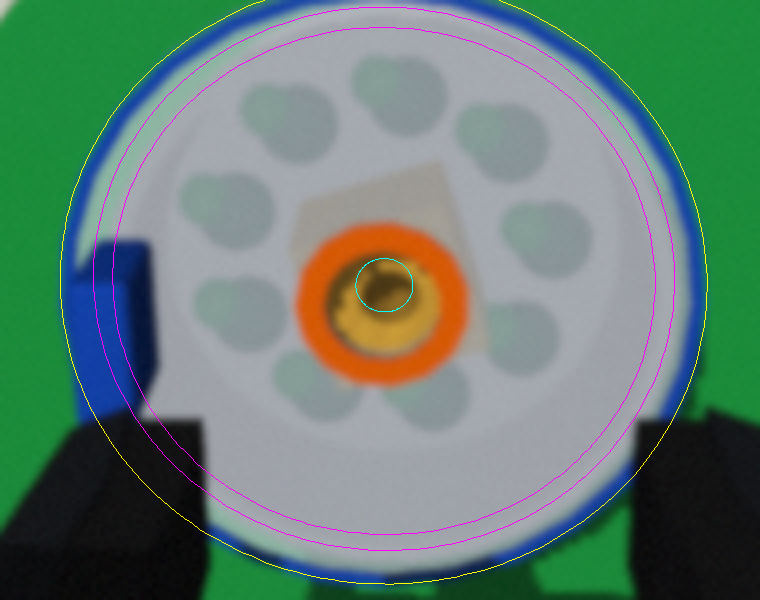

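The lid is flat and centred. The socket hole shows at crop (390,290), where a perfectly centred lid would put it at (384,285), so it's about 1.5 mm off and the socket is at (0.5473,0.2695). Next is the probe near (0.522,−0.190), hovering with the fingers closing across the rack's long axis.

Emit:
carry_out(
  plan=[
    {"rot": [0,0,0],"xyz": [-0.02,-0.005,-0.03],"grip": 110},
    {"rot": [0,0,-0.08],"xyz": [-0.055,-0.01,-0.05],"grip": 110},
    {"rot": [0,0,-0.16],"xyz": [-0.095,-0.015,-0.05],"grip": 110},
    {"rot": [0,0,-0.24],"xyz": [-0.135,-0.02,-0.05],"grip": 110},
    {"rot": [0,0,-0.32],"xyz": [-0.175,-0.025,-0.05],"grip": 110},
    {"rot": [0,0,-0.4],"xyz": [-0.215,-0.03,-0.05],"grip": 110},
    {"rot": [0,0,-0.48],"xyz": [-0.255,-0.035,-0.05],"grip": 110},
    {"rot": [0,0,-0.58],"xyz": [-0.295,-0.04,-0.05],"grip": 110},
  ],
)

```text
clock: 9.33
tool_pos: [0.5242, 0.0048, 0.2218]
eef_rot: [0.454, 0.891, -0.001, -0.001]
contact_force: [1.1, -0.4, -0.6]
opening: 0.563
finger_force: 0.0
```

Run:
```python
from h import *
s=r.get_state(); Rm=R.from_quat(s['eef_rot']).as_matrix(); print(s['clock'],s['tool_pos'],np.degrees(np.arctan2(Rm[1,1],Rm[0,1])),np.round(s['q'],2),np.round(s['qd'],2))
print(Rm.T@(np.array([.522,-.19,.22])-s['tool_pos']))
```

```text
9.3333 [0.52416643 0.00478515 0.221791  ] 35.99428585447179 [-0.01  0.53 -0.13  1.84  0.09  0.78  0.43] [ 1.16 -0.06 -0.4   0.14  0.29 -0.06  1.81]
[-0.15632651 -0.1162243   0.00175776]
```

Emit:
carry_out(
  plan=[
    {"rot": [0,0,0],"xyz": [-0.032,-0.024,0],"grip": 110},
    {"rot": [0,0,0],"xyz": [-0.064,-0.048,0],"grip": 110},
    {"rot": [0,0,0],"xyz": [-0.096,-0.072,0],"grip": 110},
    {"rot": [0,0,0],"xyz": [-0.128,-0.096,0],"grip": 110},
    {"rot": [0,0,0],"xyz": [-0.156,-0.116,0],"grip": 110},
    {"rot": [0,0,0],"xyz": [-0.156,-0.116,0],"grip": 110},
    {"rot": [0,0,0],"xyz": [-0.156,-0.116,0],"grip": 110},
    {"rot": [0,0,0],"xyz": [-0.156,-0.116,0],"grip": 110},
  ],
)

```text
clock: 10.0
tool_pos: [0.5222, -0.1867, 0.2219]
eef_rot: [0.456, 0.89, 0.0, -0.001]
contact_force: [1.5, 0.1, 0.1]
opening: 0.57
finger_force: 0.0
```

```bash
cat > pr.py <<'E'
from h import *
s=r.get_state(); img=r.snapshot("wrist"); np.save("pr.npy",img); C=cam("wrist",s); Rm=R.from_quat(s['eef_rot']).as_matrix()
print(s['clock'],s['tool_pos'],s['opening'],Rm.round(3).tolist(),np.round(s['qd'],2))
m=blob(img,(0,150,40),(6,255,255))|blob(img,(174,150,40),(180,255,255)); k,l,st,ce=cv2.connectedComponentsWithStats(cv2.morphologyEx(m,cv2.MORPH_OPEN,np.ones((3,3))))
for i in np.argsort(-st[1:,4])[:3]+1: print("red",st[i],ce[i],onplane(C,ce[i],.13)[0])
print("pred cap",proj(C,[[.522,-.19,.142],[.522,-.19,.097],[.564,-.2485,.142]]).round(1).tolist())
E
python3 pr.py
python3 - <<'E'
import numpy as np,cv2
im=cv2.cvtColor(np.load("pr.npy"),cv2.COLOR_RGB2HSV)
for y in range(110,300,5): print(y,''.join('R' if ((im[y,x,0]<7 or im[y,x,0]>173) and im[y,x,1]>140 and im[y,x,2]>45) else '#' if im[y,x,2]<45 else 'w' if im[y,x,1]>90 and im[y,x,0]<25 else '.' for x in range(170,400,4)))
E
```

```text
10.0 [ 0.52224784 -0.18674124  0.22192112] 0.5700073936493775 [[-0.584, 0.812, -0.002], [0.812, 0.584, 0.002], [0.003, -0.0, -1.0]] [-0.03 -0.01 -0.02 -0.    0.    0.    0.  ]
red [258 176  34  44 732] [274.64617486 191.79234973] [ 0.52018211 -0.18659328  0.13      ]
red [272 219   4   3  12] [273.5 220. ] [ 0.53294978 -0.20592042  0.13      ]
pred cap [[273.9, 201.2], [274.2, 185.5], [273.9, 286.6]]
110 ..........................................................
115 w........................................................w
120 ........................................................w.
125 .......................................................w..
130 ..........................w...........................w...
135 ...................wwwwwwwwwwwwwww...................w....
140 ...................wwwwwwwwwwwwwww..................w.....
145 ...................wwwwwwwwwwwwwww.................w......
150 ...................wwwwwwwwwwwwwww................w.......
155 ...................wwwwwwwwwwwwwww........................
160 ...................wwwwwwwwwwwwwww........................
165
[... 997 characters left out ...]
.......
245 ....................wwwwwwwwwwwwww.......................w
250 ....................wwwwwwwwwwwwww........................
255 ....................wwwwwwwwwwwwww........................
260 ...w########........wwwwwwwwwwwwww........########........
265 ..w.########........wwwwwwwwwwwwww........#########.......
270 .w.##########..........wwwwwww............##########......
275 ..###########..........wwwwwww............##########......
280 w############..........wwwwwww............###########.....
285 #############..........wwwwww#...........#############....
290 #############..........wwwwww#...........##############...
295 #############...........wwwww.............##############..
```

Run:
```python
from h import *
img=np.load("pr.npy"); s=r.get_state(); C=cam("wrist",s)
hsv=cv2.cvtColor(img,cv2.COLOR_RGB2HSV); v=(hsv[...,2]<45).astype(np.uint8)*255; k=np.zeros_like(v); k[190:225,255:300]=255; v&=k
p,n=cen(v); a=onplane(C,p,.142)[0]; Rm=R.from_quat(s['eef_rot']).as_matrix()
print(p,n,a,s['tool_pos'],"shift",Rm.T@(a-s['tool_pos']))
d=onplane(cam("wrist",s),[276+0,285],.142)
print("top cross", onplane(cam("top"),[354.6,248.6],.142))
```

```text
[274.96626984 206.22619048] 504 [ 0.52543538 -0.1920573   0.142     ] [ 0.52264281 -0.18601307  0.22214924] shift [-0.00675134 -0.00127099  0.08013136]
top cross [[ 0.52309598 -0.19128385  0.142     ]]
```

The wrist and top views agree on the probe to 2 mm. Descending around the handle, gripping, then lifting.

Emit:
carry_out(
  plan=[
    {"rot": [0,0,0],"xyz": [-0.006,-0.001,0.03],"grip": 110},
    {"rot": [0,0,0],"xyz": [-0.006,-0.001,0.07],"grip": 110},
    {"rot": [0,0,0],"xyz": [-0.006,-0.001,0.11],"grip": 110},
    {"rot": [0,0,0],"xyz": [-0.006,-0.001,0.135],"grip": 110},
    {"rot": [0,0,0],"xyz": [-0.006,-0.001,0.15],"grip": 110},
    {"rot": [0,0,0],"xyz": [-0.006,-0.001,0.156],"grip": 110},
    {"rot": [0,0,0],"xyz": [-0.006,-0.001,0.156],"grip": 110},
  ],
)

```text
clock: 10.63
tool_pos: [0.5251, -0.1916, 0.0656]
eef_rot: [0.455, 0.89, 0.0, -0.002]
contact_force: [0.3, 0.0, 1.2]
opening: 0.569
finger_force: 0.0
```

Emit:
carry_out(
  plan=[
    {"rot": [0,0,0],"xyz": [0,0,0],"grip": 140},
    {"rot": [0,0,0],"xyz": [0,0,0],"grip": 160},
    {"rot": [0,0,0],"xyz": [0,0,0],"grip": 255},
    {"rot": [0,0,0],"xyz": [0,0,0],"grip": 255},
    {"rot": [0,0,0],"xyz": [0,0,0],"grip": 255},
    {"rot": [0,0,0],"xyz": [0,0,0],"grip": 255},
    {"rot": [0,0,0],"xyz": [0,0,0],"grip": 255},
  ],
  squeeze=30,
)

```text
clock: 11.22
tool_pos: [0.5266, -0.1945, 0.0678]
eef_rot: [0.457, 0.89, 0.0, 0.001]
contact_force: [0.5, -0.1, 6.1]
opening: 0.288
finger_force: 30.0
```

Emit:
carry_out(
  plan=[
    {"rot": [0,0,0],"xyz": [0,0,-0.02],"grip": 255},
    {"rot": [0,0,0],"xyz": [0,0,-0.05],"grip": 255},
    {"rot": [0,0,0],"xyz": [0,0,-0.085],"grip": 255},
    {"rot": [0,0,0],"xyz": [0,0,-0.12],"grip": 255},
    {"rot": [0,0,0],"xyz": [0,0,-0.135],"grip": 255},
    {"rot": [0,0,0],"xyz": [0,0,-0.135],"grip": 255},
    {"rot": [0,0,0],"xyz": [0,0,-0.135],"grip": 255},
  ],
  squeeze=40,
)

```text
clock: 11.8
tool_pos: [0.5258, -0.1942, 0.2021]
eef_rot: [0.457, 0.89, 0.0, 0.0]
contact_force: [-0.2, 0.6, -1.7]
opening: 0.286
finger_force: 40.0
```

Run:
```python
from h import *
s=r.get_state(); p=np.array(s['tool_pos']); Rm=R.from_quat(s['eef_rot']).as_matrix(); print(s['clock'],p,s['opening'],s['contact_force'],Rm.round(3).tolist())
for n in("wrist","scene","top"):
    im=r.snapshot(n); m=blob(im,(0,150,40),(6,255,255))|blob(im,(174,150,40),(180,255,255))
    k,l,st,ce=cv2.connectedComponentsWithStats(cv2.morphologyEx(m,cv2.MORPH_OPEN,np.ones((2,2))))
    print(n,[(st[i].tolist(),ce[i].round(1).tolist()) for i in np.argsort(-st[1:,4])[:3]+1], "pred grip,tip,capz,handlebottom",proj(cam(n,s),[p+[0,0,.0517],p+[0,0,-.0608],p+[0,0,.0742],p+[0,0,.0292]]).round(1).tolist())
    np.save(f"l_{n}.npy",im)
# rod/handle map in the scene
im=np.load("l_scene.npy"); h=cv2.cvtColor(im,cv2.COLOR_RGB2HSV); c=proj(cam("scene"),p)[0].astype(int); print(c)
for y in range(c[1]-50,c[1]+50,2): print(y,''.join('R' if ((h[y,x,0]<7 or h[y,x,0]>173) and h[y,x,1]>140) else '#' if h[y,x,2]<60 else 'g' if h[y,x,1]<25 and h[y,x,2]<170 else '.' for x in range(c[0]-35,c[0]+45)))
```

```text
11.8 [ 0.52575429 -0.19419782  0.20208955] 0.28633404535857454 [-0.18566851  0.57779526 -1.74747759] [[-0.583, 0.813, 0.001], [0.813, 0.583, -0.0], [-0.001, 0.001, -1.0]]
wrist [([241, 239, 74, 97, 3924], [277.2, 278.2]), ([527, 412, 5, 6, 12], [529.2, 414.5]), ([534, 386, 2, 4, 8], [534.5, 387.5])] pred grip,tip,capz,handlebottom [[277.1, 292.5], [276.7, 205.7], [277.3, 326.6], [277.0, 266.7]]
scene [([266, 102, 7, 21, 113], [269.1, 111.9])] pred grip,tip,capz,handlebottom [[264.2, 110.8], [265.6, 157.4], [263.9, 100.9], [264.5, 120.5]]
top [([357, 246, 3, 3, 7], [358.0, 247.0])] pred grip,tip,capz,handlebottom [[363.5, 241.5], [355.7, 247.5], [365.2, 240.2], [361.8, 242.8]]
[264 132]
82 #############################################.g#...#####.....................##.
84 ######################################################........................##
86 ###############################################.................................
88 .###################################....######..................................
90 R###################################gg...#####....................
[... 3135 characters left out ...]
g..g.g...gg.........
166 ggggg............ggg.g.gggggg.g..g...g.....g....g.g.g.....g....g......g.........
168 .gggg............gggg.g........g.g..gg..gg......g.ggg..g...........g............
170 ....g.#.........ggggggg..gggggg.gg......gg.gg...g..g...g.g......gg...g.....gg...
172 gg....gg..#...gg.ggg.g.g.ggg..g..g..g...g..gg.gg...g............................
174 ggggg..............g.gggg.g.gg..gggggg........gg.gg...g.g....g..................
176 ggggggg.......g.gg.g.g.g.g.gg..gg.gg..g.gggg........gg...g..g.g..g.g............
178 ggggg..gg.....g....ggggggggg.g..ggg.gg.....gg.ggggggg..g....g..ggggggg.g.....g..
180 g..gggggg........ggggg.g......g..g......g..g..g...g.g..gg.g...ggggg..ggggg......
```

The probe is held upright at the expected height, with its tip about 61 mm below the reported TCP. I'll locate the rod in the wrist view to get its lateral offset.

Run:
```python
import numpy as np
im=np.load("l_wrist.npy").astype(int); g=im.sum(2)//3
for y in range(190,250,2): print(y,' '.join('%3d'%g[y,x] for x in range(256,300,2)), im[y,277])
```

```text
190  96  94  97  97  94  89  89  86  87  86  84  84  84  80  77  76  80  82  81  80  81  78 [138  80  41]
192  95  98  97  96  95  89  88  86  85  87  86  86  83  79  76  76  81  83  83  82  81  78 [138  80  43]
194  95  96  97  98  93  90  86  86  91  97  97  91  86  81  76  76  80  83  83  81  80  77 [126  87  69]
196  92  96  96  96  93  90  86  85  94 101 105 100  90  81  78  76  80  81  82  82  81  78 [107 101 104]
198  95  96  96  97  94  90  81  82  94 102 108 102  94  83  77  75  81  84  82  80  82  77 [107 103 109]
200  92  95  94  98  93  90  75  83  94 102 107 104  94  83  78  76  80  83  82  82  82  80 [105 102 108]
202  95  93  97  96  95  87  73  81  95 102 107 103  94  84  78  77  82  85  83  84  82  80 [106 103 108]
204  95  95  96  97  94  87  74  82  95 102 107 105  97  84  79  77  83  84  83  84  81  79 [106 104 109]
206  95  94  95  93  94  89  72  84  96 103 106 106  97  87  78  76  82  85  82  84  81  80 [107 105 110]
208  94  94  95  96  94  84  73  85  95 103 109 104  95  87  78  76  81  82  84  82  82  81 [107 104 109]
210  93  94  96  93  94  86  73  86  96 
[... 1370 characters left out ...]
  24  23  20  24  23  29  36  48  64  77  84  83  84  81 [22 19 20]
238  46  41  33  20  15  15  17  21  24  28  25  24  19  19  16  16  24  41  65  77  84  82 [45 16 16]
240  42  22  14  17  18  26  31  37  42  45  45  41  40  34  37  33  26  18  24  50  75  82 [109  13  11]
242  23  15  25  34  34  40  46  42  42  44  45  45  47  46  42  46  43  31  20  19  39  68 [122  13  10]
244  15  26  35  40  42  41  42  45  46  45  44  45  44  50  47  44  47  44  37  24  19  37 [121  11   9]
246  25  38  37  40  41  41  44  48  46  46  46  46  47  45  46  47  45  46  43  40  29  18 [119  10   4]
248  33  39  40  42  41  44  43  48  47  45  45  46  49  48  47  45  44  46  44  45  40  30 [122  11   8]
```

Emit:
carry_out(
  plan=[
    {"rot": [0,0,0],"xyz": [0.012,0.01,0],"grip": 255},
    {"rot": [0,0,0],"xyz": [0.036,0.029,0],"grip": 255},
    {"rot": [0,0,0],"xyz": [0.062,0.049,0],"grip": 255},
    {"rot": [0,0,0],"xyz": [0.089,0.071,0],"grip": 255},
    {"rot": [0,0,0],"xyz": [0.116,0.092,0],"grip": 255},
    {"rot": [0,0,0],"xyz": [0.143,0.114,0],"grip": 255},
    {"rot": [0,0,0],"xyz": [0.17,0.135,0],"grip": 255},
    {"rot": [0,0,0],"xyz": [0.197,0.157,0],"grip": 255},
  ],
)

```text
clock: 12.62
tool_pos: [0.5372, 0.0588, 0.2002]
eef_rot: [0.457, 0.89, -0.001, -0.001]
contact_force: [0.2, -0.1, -1.2]
opening: 0.281
finger_force: 40.0
```

Emit:
carry_out(
  plan=[
    {"rot": [0,0,0],"xyz": [0.027,0.022,0],"grip": 255},
    {"rot": [0,0,0],"xyz": [0.054,0.043,0],"grip": 255},
    {"rot": [0,0,0],"xyz": [0.081,0.064,0],"grip": 255},
    {"rot": [0,0,0],"xyz": [0.108,0.086,0],"grip": 255},
    {"rot": [0,0,0],"xyz": [0.135,0.107,0],"grip": 255},
    {"rot": [0,0,0],"xyz": [0.155,0.122,0],"grip": 255},
    {"rot": [0,0,0],"xyz": [0.165,0.131,0],"grip": 255},
    {"rot": [0,0,0],"xyz": [0.165,0.131,0],"grip": 255},
  ],
)

```text
clock: 13.28
tool_pos: [0.5475, 0.2718, 0.2003]
eef_rot: [0.454, 0.891, 0.0, -0.001]
contact_force: [-0.1, -0.3, -1.4]
opening: 0.284
finger_force: 40.0
```

Emit:
carry_out(
  plan=[
    {"rot": [0,0,0],"xyz": [0,0,0.02],"grip": 255},
    {"rot": [0,0,0],"xyz": [0,0,0.04],"grip": 255},
    {"rot": [0,0,0],"xyz": [0,0,0.05],"grip": 255},
    {"rot": [0,0,0],"xyz": [0,0,0.05],"grip": 255},
    {"rot": [0,0,0],"xyz": [0,0,0.05],"grip": 255},
    {"rot": [0,0,0],"xyz": [0,0,0.05],"grip": 255},
  ],
)

```text
clock: 13.78
tool_pos: [0.5498, 0.2672, 0.1527]
eef_rot: [0.457, 0.889, 0.0, 0.0]
contact_force: [-0.6, -0.1, -0.9]
opening: 0.282
finger_force: 40.0
```

```bash
cat > pt.py <<'E'
from h import *
s=r.get_state(); img=r.snapshot("wrist"); np.save("pt.npy",img); C=cam("wrist",s); p=np.array(s['tool_pos']); Rm=R.from_quat(s['eef_rot']).as_matrix()
print(s['clock'],p,s['opening'],s['contact_force'],np.round(s['qd'],2))
m=cv2.morphologyEx(blob(img,(8,150,100),(20,255,255)),cv2.MORPH_OPEN,np.ones((3,3))); k,l,st,ce=cv2.connectedComponentsWithStats(m); i=1+np.argmax(st[1:,4]); print("ring blob",st[i],ce[i])
P=proj(C,[[.5461,.2705,.073],[.5473,.2695,.063],p+[0,0,-.0608],p+Rm@[.0025,0,.0608]]); print("pred port, hole, tip, tip+2.5",P.round(1).tolist())
h=cv2.cvtColor(img,cv2.COLOR_RGB2HSV); c=P[0].astype(int)
for y in range(c[1]-32,c[1]+36): print(y,''.join('O' if (h[y,x,0]<16 and h[y,x,1]>200 and h[y,x,2]>140) else 'R' if (h[y,x,0]<7 and h[y,x,1]>200) else 'b' if h[y,x,1]>110 and h[y,x,2]>=125 and h[y,x,0]<35 else 'd' if h[y,x,1]>100 and h[y,x,0]<35 else '#' if h[y,x,2]<55 else 's' if h[y,x,2]<125 else '.' for x in range(c[0]-45,c[0]+45)))
E
python3 pt.py
```

```text
13.7833 [0.54977128 0.26721275 0.15265804] 0.2823477881176538 [-0.6445015  -0.09950253 -0.85543051] [-0.01 -0.01 -0.01 -0.01 -0.   -0.   -0.  ]
ring blob [ 252  169   47   44 1199] [275.02418682 188.1292744 ]
pred port, hole, tip, tip+2.5 [[275.1, 191.5], [275.6, 189.7], [276.6, 205.7], [276.7, 202.3]]
159 ..........................................................................................
160 ..........................................................................................
161 ..........................................................................................
162 ..........................................................................................
163 ..........................................................................................
164 ..........................................................................................
165 ..........................................................................................
166 ..........................................................................................
167 ................................
[... 4963 characters left out ...]
...................................
220 .....................................sssss................................................
221 .....................................sssss................................................
222 .....................................sssss................................................
223 .....................................sssss................................................
224 .....................................sssss..........s.....................................
225 .....................................sssss..........s.....................................
226 .....................................ssss...........s.....................................
```

The tip is over the port, and the ring is where I expected it. Before inserting I'll pin down the socket centre better from the saved close-up, using the hole outline and the dish rim edges seen through the lid.

Run:
```python
from h import *
from scipy.optimize import least_squares
img=np.load("w7.npy"); q=np.array([.692,.722,-.001,-.001]); s={'tool_pos':[.55270223,.30211673,.17186006],'eef_rot':q/np.linalg.norm(q)}; C=cam("wrist",s)
ctr=np.array([.547,.2695]); hsv=cv2.cvtColor(img,cv2.COLOR_RGB2HSV).astype(int)
# greenness along radial rays at rim height
f=img.astype(np.float32); G=f[...,1]-(f[...,0]+f[...,2])/2
R_=np.arange(.050,.0645,.00025); pts=[]
for a in np.radians(np.arange(-40,221,5)):
    px=proj(C,np.c_[ctr[0]+R_*np.cos(a),ctr[1]+R_*np.sin(a),0*R_+.069]).astype(np.float32)
    g=cv2.remap(G,px[:,0].reshape(1,-1),px[:,1].reshape(1,-1),cv2.INTER_LINEAR)[0]
    d=np.gradient(cv2.GaussianBlur(g.reshape(1,-1),(0,0),3)[0]); k=np.argmax(d[8:-6])+8
    if d[k]>.6: pts.append([np.degrees(a),R_[k],g[k-8],g[k+6]])
print(np.round([p[:2] for p in pts],4).tolist())
P=proj(C,[[*ctr,.063],[ctr[0],ctr[1]+.006,.063],[ctr[0]+.006,ctr[1],.063]]); print("hole pred px, top, right",P.round(1).tolist())
c=P[0].astype(int)
for y in range(c[1]-10,c[1]+13): print(y,' '.join('%3d'%hsv[y,x,2] for x in range(c[0]-13,c[0]+15)))
```

```text
[[-40.0, 0.0603], [-35.0, 0.0605], [-20.0, 0.06], [-15.0, 0.0598], [-10.0, 0.06], [-5.0, 0.0598], [0.0, 0.0595], [5.0, 0.0598], [10.0, 0.0593], [15.0, 0.0593], [20.0, 0.0593], [25.0, 0.0593], [30.0, 0.0595], [35.0, 0.0588], [40.0, 0.0588], [45.0, 0.0588], [50.0, 0.0593], [55.0, 0.0598], [60.0, 0.06], [65.0, 0.0603], [105.0, 0.061], [110.0, 0.0605], [115.0, 0.0605], [120.0, 0.0598], [125.0, 0.059], [130.0, 0.0585], [135.0, 0.058], [140.0, 0.058], [145.0, 0.058], [150.0, 0.0583], [155.0, 0.0583], [160.0, 0.0585], [165.0, 0.0588], [170.0, 0.0603], [175.0, 0.0625]]
hole pred px, top, right [[268.6, 224.4], [268.8, 217.7], [275.7, 224.7]]
214 214 213 215 213 215 213 209 205 202 199 192 189 186 186 192 194 202 206 209 211 213 215 214 214 213 212 204 196
215 214 215 214 211 209 202 191 181 171 163 157 149 149 151 157 165 174 185 194 203 208 212 213 216 214 212 211 207
216 214 213 210 204 193 177 158 140 128 121 119 119 126 131 134 140 148 159 172 187 198 209 212 215 214 214 214 212
217 213 210 199 182 162 141 122 109 101  99 103 121 143 151 152 153 155 161 169 179 191 199 207 211 213 214 21
[... 1509 characters left out ...]
 203
231 128 161 186 193 192 190 189 185 177 165 149 140 138 138 143 147 153 158 164 175 183 189 188 187 185 185 190 201
232 129 157 184 192 192 190 190 192 190 184 174 166 160 160 162 168 172 177 184 189 191 190 188 187 184 182 189 204
233 130 150 173 186 190 191 192 196 196 193 190 186 183 182 184 189 193 194 195 195 193 190 186 184 181 184 196 207
234 138 136 152 169 182 189 194 198 198 196 194 193 193 194 198 201 200 200 196 194 191 188 184 180 179 188 202 211
235 158 132 127 148 173 188 193 198 197 197 195 192 195 197 200 201 199 197 195 192 189 184 178 175 181 197 207 212
236 182 153 129 135 159 178 189 194 197 194 194 192 195 197 198 200 197 194 192 188 184 177 171 176 189 203 211 213
```

The hole centre is (0.5476,0.2683), and the lid is within about 2–3 mm of it. Allowing for its offset in the grip, the probe tip is at (0.5477,0.2684), so they're aligned. Descending gently while watching the force.

Emit:
carry_out(
  plan=[
    {"rot": [0,0,0],"xyz": [-0.0005,0,0.008],"grip": 255},
    {"rot": [0,0,0],"xyz": [-0.0005,0,0.016],"grip": 255},
    {"rot": [0,0,0],"xyz": [-0.0005,0,0.022],"grip": 255},
    {"rot": [0,0,0],"xyz": [-0.0005,0,0.026],"grip": 255},
    {"rot": [0,0,0],"xyz": [-0.0005,0,0.03],"grip": 255},
    {"rot": [0,0,0],"xyz": [-0.0005,0,0.033],"grip": 255},
    {"rot": [0,0,0],"xyz": [-0.0005,0,0.036],"grip": 255},
    {"rot": [0,0,0],"xyz": [-0.0005,0,0.036],"grip": 255},
  ],
)

```text
clock: 14.5
tool_pos: [0.5495, 0.2669, 0.1154]
eef_rot: [0.457, 0.89, -0.0, 0.0]
contact_force: [0.8, -1.4, -0.6]
opening: 0.279
finger_force: 40.0
```

No vertical force with the tip about 8 mm into the hole. Continuing down.

Emit:
carry_out(
  plan=[
    {"rot": [0,0,0],"xyz": [0,0,0.005],"grip": 255},
    {"rot": [0,0,0],"xyz": [0,0,0.01],"grip": 255},
    {"rot": [0,0,0],"xyz": [0,0,0.015],"grip": 255},
    {"rot": [0,0,0],"xyz": [0,0,0.019],"grip": 255},
    {"rot": [0,0,0],"xyz": [0,0,0.022],"grip": 255},
    {"rot": [0,0,0],"xyz": [0,0,0.022],"grip": 255},
  ],
)

```text
clock: 15.0
tool_pos: [0.549, 0.2672, 0.0929]
eef_rot: [0.457, 0.89, -0.0, -0.0]
contact_force: [1.5, -1.5, -2.0]
opening: 0.287
finger_force: 40.0
```

Emit:
carry_out(
  plan=[
    {"rot": [0,0,0],"xyz": [0,0,0.001],"grip": 255},
    {"rot": [0,0,0],"xyz": [0,0,0.002],"grip": 255},
    {"rot": [0,0,0],"xyz": [0,0,0.003],"grip": 255},
    {"rot": [0,0,0],"xyz": [0,0,0.003],"grip": 255},
  ],
)

```text
clock: 15.33
tool_pos: [0.5496, 0.2675, 0.0918]
eef_rot: [0.457, 0.89, 0.0, 0.0]
contact_force: [0.3, -2.6, 4.8]
opening: 0.282
finger_force: 40.0
```

Contact came at z=0.0918, the predicted bottom. One more light push to seat it, then release and retreat straight up.

Emit:
carry_out(
  plan=[
    {"rot": [0,0,0],"xyz": [0,0,0.001],"grip": 255},
    {"rot": [0,0,0],"xyz": [0,0,0.002],"grip": 255},
    {"rot": [0,0,0],"xyz": [0,0,0.002],"grip": 255},
    {"rot": [0,0,0],"xyz": [0,0,0],"grip": 255},
  ],
)

```text
clock: 15.67
tool_pos: [0.5494, 0.2674, 0.0922]
eef_rot: [0.457, 0.89, 0.0, 0.0]
contact_force: [1.1, -0.7, -3.1]
opening: 0.281
finger_force: 40.0
```

Emit:
carry_out(
  plan=[
    {"rot": [0,0,0],"xyz": [0,0,0],"grip": 170},
    {"rot": [0,0,0],"xyz": [0,0,0],"grip": 130},
    {"rot": [0,0,0],"xyz": [0,0,0],"grip": 100},
    {"rot": [0,0,0],"xyz": [0,0,0],"grip": 100},
    {"rot": [0,0,0],"xyz": [0.002,0,-0.03],"grip": 100},
    {"rot": [0,0,0],"xyz": [0.002,0,-0.07],"grip": 100},
    {"rot": [0,0,0],"xyz": [0.002,0,-0.11],"grip": 100},
    {"rot": [0,0,0],"xyz": [0.002,0,-0.13],"grip": 100},
  ],
)

```text
clock: 16.33
tool_pos: [0.5497, 0.2707, 0.2253]
eef_rot: [0.457, 0.89, 0.003, 0.001]
contact_force: [1.2, 0.4, -0.6]
opening: 0.61
finger_force: 0.0
```

Emit:
carry_out(
  plan=[
    {"rot": [0,0,0],"xyz": [0,0,0],"grip": 100},
    {"rot": [0,0,0],"xyz": [0,0,0],"grip": 100},
    {"rot": [0,0,0],"xyz": [0,0,0],"grip": 100},
    {"rot": [0,0,0],"xyz": [0,0,0],"grip": 100},
  ],
)

```text
clock: 16.67
tool_pos: [0.5469, 0.2686, 0.2191]
eef_rot: [0.457, 0.89, -0.001, -0.001]
contact_force: [0.1, 0.2, 0.1]
opening: 0.607
finger_force: 0.0
```

Run:
```python
from h import *
from scipy.optimize import least_squares
s=r.get_state(); img=r.snapshot("wrist"); sc=r.snapshot("scene"); C=cam("wrist",s); print(s['clock'],s['tool_pos'],s['opening'],s['contact_force'])
H=[.5476,.2683]
pr=lambda n,st=None:proj(cam(n,st),[[*H,.1435],[*H,.166]]).round(1).tolist()
for n,im in(("wrist",img),("scene",sc)):
    m=blob(im,(0,150,40),(6,255,255))|blob(im,(174,150,40),(180,255,255)); k,l,st,ce=cv2.connectedComponentsWithStats(cv2.morphologyEx(m,cv2.MORPH_OPEN,np.ones((2,2))))
    print(n,[(st[i].tolist(),ce[i].round(1).tolist()) for i in np.argsort(-st[1:,4])[:2]+1],"pred grip,cap",pr(n,s))
b=blob(img,(105,130,40),(125,255,255)); y,x=np.nonzero(b); P=onplane(C,np.c_[x,y],.072)[:,:2]; c=np.array([.547,.2695])
for w in(.008,.005,.004):
    d=np.hypot(*(P-c).T); a=P[(abs(d-.065)<w)&(P[:,0]>c[0]-.035)]
    f=least_squares(lambda q:np.hypot(*(a-q[:2]).T)-q[2],[*c,.065],loss='soft_l1',f_scale=.001).x; c=f[:2]
print("lid",f,len(a))
```

```text
16.6667 [0.5468691  0.26864042 0.21907961] 0.607422901286147 [0.11509693 0.16976226 0.08874187]
wrist [([264, 184, 36, 48, 886], [280.8, 201.5]), ([544, 314, 2, 3, 6], [544.5, 315.0])] pred grip,cap [[277.6, 200.4], [277.6, 210.4]]
scene [([396, 256, 17, 25, 323], [404.2, 268.7])] pred grip,cap [[407.3, 265.4], [409.0, 254.5]]
lid [0.54628829 0.26951628 0.06438863] 725
```

The probe is standing home and released. The lid is about 2 mm off centre and the gripper is well clear. Handing in.

```bash
python3 -c "
from plant import r
print(r.finish_job())"
```

```text
the job is handed in; nothing more can be done
None
```

I handed the job in at about 16.7 s of the 67 s allowed, and the simulator gave no verdict back. By my last measurements the lid is back on the dish about 2 mm off centre, and the probe stands in the socket at the predicted bottom depth, released with the gripper clear.

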